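Third hand for the hinge screws: hold a brass box against the sprung fence

ROBOT

A 7-joint arm with a two-finger parallel gripper is mounted at the origin on the work surface. World frame = base frame: x ahead of the robot, y to its left, z up, the work surface at z = 0. Lengths are in m, angles in rad, forces in N, time in s.
With the tool pointing down it reaches from about 0.35 to 0.9 m from the base axis. Payload 8.1 kg.
Tool frame: the origin (TCP) lies on the mounting face of the last link; the fingertips stand 178 mm ahead of it and the grasp point (between the pads) lies 159 mm ahead of it; z points along the fingers, y is the line along which they close (so a half turn about z gives the same grasp; the last joint's range is limited). The gripper opens to 92 mm and grips with 3 to 60 N. Pads are 19 mm wide; open, the fingers measure 130 mm over their backs; the gripper's body (75 mm by 190 mm) begins 47 mm behind the grasp point.
Start: joints at [1.174, 0.434, 0.025, 1.573, -0.012, 1.134, -0.075], TCP at [0.181, -0.598, 0.405] pointing down, gripper open.
Joint ranges: [-2.62, 2.62], [-0.44, 2.09], [-1.27, 1.32], [0.08, 2.57], [-1.32, 4.46], [0.12, 2], [-2.74, 2.74]. Speed limits (rad/s): [2.22, 2.22, 3.01, 3.01, 3.14, 3.14, 3.14].

INTERFACE

Orientations are given as a unit quaternion [x, y, z, w].
In Python, from bench import status, optics, hand_in gives the robot as it stands.
- The arm moves only by the shell command python3 -m inch 'ROWS'. ROWS is a JSON object of lists of equal length, an entry for each row: "grip": the opening, from 0 (shut) to 1 (fully open); "dp": the shift along the tool's x, y, z in units of 1 m (1.0 is 1 m), a list of three; "spin": the turn about the tool's z in units of 45 degrees (1.0 is 45 degrees). A call has 1 to 8 rows; each row is the pose to reach, as a shift and turn from the pose commanded when the call began, along the tool's axes at that moment; what a row does not reach only later rows make up. A row lasts 1/10 s, in which the tool goes at most 50 mm and 8.59 degrees, less where a joint would pass 70% of its speed; a pose out of reach is approached as far as the arm can. A call with a number of a shift or a turn outside -1 to 1 is refused whole. A call with a gripper value outside its range is refused whole. The fingers move at their own pace and stop on an object; the grip force is fixed at half the most. Time passes only in rows, so rows that repeat a pose let the fingers close. It gives the time, the measured TCP pose, the force, the opening and the grip force at its end, in the units of the state.
- status.read_state(): the state, without advancing time (a new reading comes with each control period).
- optics.read_camera(name): name is "scene" or "top" or "wrist"; returns a dict with "image" (480x640x3 uint8, blue, green, red), "K" (3x3 intrinsics, pixels), "R" (3x3) and "t" (3): a world point X has camera coordinates R X + t; the wrist camera has in their place "T_tool_cam" (4x4, takes a point from camera to tool coordinates, whose origin is the TCP and whose axes are the flange's). Camera axes: x right, y down, z forward; pixel columns grow to the right and rows downward; lengths in m; the calibration is good to about 2 mm. A picture is of the moment at which its call begins: read the wrist's pose just before it. There is no depth.
- hand_in(): hands the job in; it is judged then, once.
The state is a dict: "clock": time; "joint_pos": joint angles; "qvel": joint speeds; "tau": joint torques, N m; "position": TCP position; "orientation": TCP orientation; "force": force on the tool from outside, world axes, zero at the start; "moment": the same for the moment, N m; "grip_width": finger opening in m; "gripper_force": force on a finger pad.
Only numpy, scipy, OpenCV 4.12 (cv2) and the standard library are available. Lean on these libraries where they do the work, as an engineer would, in place of code of your own. Each camera call takes 0.05 s, during which the arm holds its last target. There are 200 camera calls.

TASK

Two brass boxes lie on the jeweller's bench: pick up the one lying hollow side up, leaving it hollow side up, and set it flat in the channel between the two low guide strips of the white fixture, a short end facing the sprung steel fence. Then slide it flush against the fence and press with a steady 10 newtons or so, which drives the fence back about half its travel, never to its stop, and finish while still holding the box pressed there, so that the jeweller can screw on the hinge. Keep the gripper itself off the fence, and leave the other box, the tools and the rest on the bench where they are.

Things in the scene. Friction and masses are not known exactly. Their poses are not given: they have to be found in the camera images.
- case_mid (a point): The box to use: a plain brass box, 56 long (own x) x 36 wide (own y) x 28 high (own z, up), walls and floor 3 thick, open at the top (the hollow looks up), 0.12 to 0.24 kg. It lies flat on the bench, turned by up to 0.8 rad. The point is its centre, 14 mm above its underside.
- fixture: White plate fixed on the bench, 230 (own x) x 110 (own y) x 12 thick, x from -85 to +145, anywhere, yaw up to half a radian. Origin on its underside (bench height), on the channel's centre line; own x runs along the channel to the fence. Behind the fence a grey spring housing, 90 wide, 32 high above the plate, from x = +121 to +139.
- channel (a point): Point on the white plate's top (12 mm above the bench) straight over the fixture's origin, mid-way between the two steel guide strips; axes as the fixture's. The strips are 10 wide, 5 high, from x = -65 to +55, inner faces 41 apart (y = +-20.5), so the box fits lengthwise with 2.5 mm to spare on each side.
- fence (a joint): Travel in m of the sprung fence: 0 when free (its face at fixture x = +60 mm), growing as it is pushed towards the fixture's +x, 0.030 at its hard stop. It slides straight along fixture x. Pushing it back takes 1 N at first and 600 N per metre of travel more: 7 N at 0.010, 10 N at 0.015, 13 N at 0.020. It springs back when let go.
- fence_face (a point): Centre of the fence's flat face that looks to the channel (moves with the fence), 26 mm above the bench; own x points away from the channel. The fence is a steel bar 60 wide across the channel, 14 thick, its top 30 mm above the white plate (42 mm above the bench), with two bright guide rods behind it.
- twin_mid (a point): The other brass box, same size, lying hollow side down (a closed brass top shows). The point is its centre, 14 mm above the bench. To be left alone. The two boxes may lie either way round.
- hammer: Small steel hammer, 170 long, lying on the leather-brown mat (3 mm thick) to the robot's right; to be left alone. Origin under its shaft.
- tweezers: Steel tweezers, 120 long, on the same mat; to be left alone. Origin under the middle.
- driver: Screwdriver, 150 long, on the same mat; to be left alone. Origin under it.
- loupe: Black eye loupe, 36 across and 30 high, standing beyond the boxes; to be left alone. Origin at the centre of its underside.
- collar: Brass collar ring, 40 across and 12 high, lying nearer the robot than the boxes and fixture; to be left alone. Origin at the centre of its underside.
- jar: Glass jar with a metal cap, 44 across and 45 high, standing beyond the boxes, right of the fixture's fence; to be left alone. Origin at the centre of its underside.
Things that resemble listed ones, but are neither listed nor needed, are in the scene too. What is shaped like the part that bears case_mid but orange or turquoise is not meant.

How it is judged:
By the outcome, as a careful person would: the job done as asked, in the order asked, and still so for the second after the job is handed in, while the arm keeps its last pose, push and grip.
It also fails if it takes over 45 s, if anything falls off the work surface, if the arm or the gripper's body presses on something with over 40 N, if the wrist force passes 120 N, or if a joint passes its speed limit or range.

## Working session

There is one attempt and no reset: what is moved stays moved. The work goes in short steps, Python scripts to look and compute and a shell command to move; the robot and the scene stay as the last step left them, time stands still between calls to the robot, and variables do not carry over. Pictures are saved under pics/ and viewed, at most 10 in all, crops included, and the job is handed in when it is done.

```bash
mkdir -p pics; ls
python3 - <<'E'
from bench import status, optics
import cv2,numpy as np
s=status.read_state()
for k in s: print(k,np.round(s[k],3))
for n in ("top","scene"):
    c=optics.read_camera(n); cv2.imwrite(f"pics/{n}0.png",c["image"]); print(n,c["K"],c["R"],c["t"])
E
```

```text
pics
clock 0.0
joint_pos [ 1.174  0.435  0.025  1.574 -0.012  1.134 -0.075]
qvel [-0.     0.     0.001 -0.002  0.001 -0.    -0.001]
tau [ 0.0000e+00 -6.6786e+01  9.8500e-01 -3.1446e+01 -6.1000e-02  4.3000e-02
  0.0000e+00]
position [ 0.181 -0.598  0.404]
orientation [ 0.989  0.146 -0.    -0.001]
force [-0.263 -0.452  0.218]
moment [ 0.032 -0.028  0.028]
gripper_force 0.0
grip_width 0.092
top [[553.86208212   0.         327.05257293]
 [  0.         553.86208212 236.09926071]
 [  0.           0.           1.        ]] [[-0.00880434 -0.99986579  0.01381592]
 [-0.99607285  0.00755201 -0.08821478]
 [ 0.0880986  -0.01453833 -0.99600566]] [-0.17237013  0.53238566  1.16502084]
scene [[486.40782139   0.         315.16313718]
 [  0.         486.40782139 237.10404333]
 [  0.           0.           1.        ]] [[-0.88324488  0.46878068  0.01109728]
 [ 0.38400513  0.73669312 -0.55661774]
 [-0.26910693 -0.48736836 -0.83069462]] [ 0.54463938 -0.03892488  1.01010274]
```

View pics/top0.png

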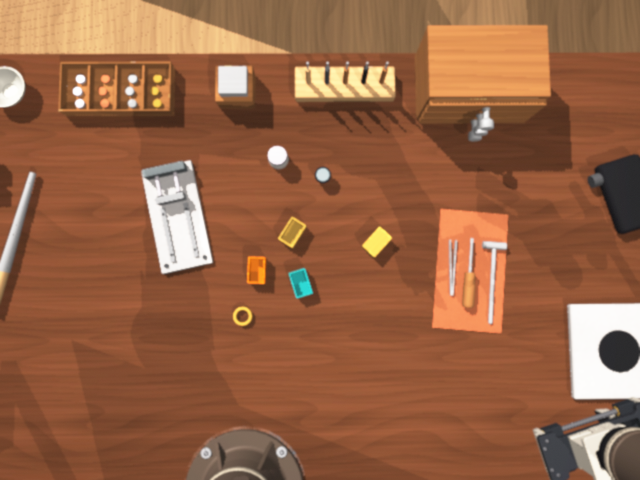

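View pics/scene0.png

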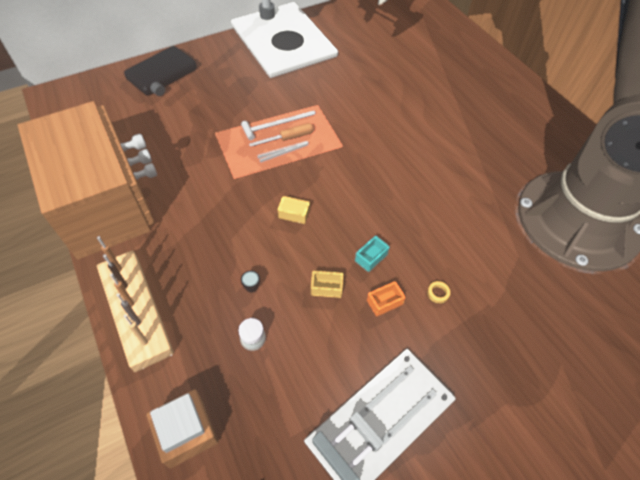

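Top view: the brass boxes are at (292,232), with a visible hollow, and (377,241), with a closed bright top. The orange box (256,270) and turquoise box (301,283) are decoys. The one at (292,232) fits: it is brass and hollow side up. I'll confirm this in an enlarged crop and measure roughly.

```bash
cat > h.py <<'E'
import cv2,numpy as np
from bench import status, optics
from scipy.spatial.transform import Rotation as Ro
def cam(n):
    s=status.read_state(); c=optics.read_camera(n)
    if n=="wrist":
        T=np.eye(4); T[:3,:3]=Ro.from_quat(s["orientation"]).as_matrix(); T[:3,3]=s["position"]
        W=np.linalg.inv(T@np.array(c["T_tool_cam"])); c["R"],c["t"]=W[:3,:3],W[:3,3]
    c["R"]=np.array(c["R"]);c["t"]=np.array(c["t"]);c["K"]=np.array(c["K"])
    return c
def rays(c,px):
    px=np.atleast_2d(np.asarray(px,float))
    d=np.c_[px,np.ones(len(px))]@np.linalg.inv(c["K"]).T@c["R"]
    return -c["R"].T@c["t"],d
def plane(c,px,z):
    o,d=rays(c,px); return o+d*((z-o[2])/d[:,2])[:,None]
def tri(c1,p1,c2,p2):
    P=[c["K"]@np.c_[c["R"],c["t"]] for c in (c1,c2)]
    X=cv2.triangulatePoints(P[0],P[1],np.array(p1,float).reshape(-1,2).T,np.array(p2,float).reshape(-1,2).T)
    return (X[:3]/X[3]).T
def proj(c,X):
    v=np.atleast_2d(X)@c["R"].T+c["t"]; v=v@c["K"].T; return v[:,:2]/v[:,2:]
def mask(im,kind):
    h=cv2.cvtColor(im,cv2.COLOR_BGR2HSV)
    lo,hi={"brass":((20,110,80),(34,255,255)),"white":((0,0,165),(180,45,255))}[kind]
    return cv2.inRange(h,lo,hi)
def blobs(m,amin):
    cs,_=cv2.findContours(m,cv2.RETR_EXTERNAL,cv2.CHAIN_APPROX_NONE)
    return [c for c in cs if cv2.contourArea(c)>amin]
E
python3 - <<'E'
from h import *
T=cam("top");S=cam("scene")
for n,c in (("top",T),("scene",S)):
  for k in ("brass","white"):
    for b in blobs(mask(c["image"],k),150):
        r=cv2.minAreaRect(b); x=plane(c,[r[0]],.028 if k=="brass" else .012)[0]
        print(n,k,np.round(r[0]),np.round(r[1]),round(r[2]),x.round(3))
        if n=="top": print(plane(c,cv2.boxPoints(r),.028 if k=="brass" else .012)[:,:2].round(3).tolist())
t=cv2.resize(T["image"][195:305,220:410],None,fx=4,fy=4,interpolation=cv2.INTER_CUBIC)
cv2.imwrite("pics/crop.png",t)
print(optics.read_camera("wrist")["T_tool_cam"])
E
```

```text
top brass [242. 316.] [17. 18.] 90 [0.364 0.004 0.028]
[[0.382, 0.023], [0.381, -0.015], [0.346, -0.015], [0.346, 0.023]]
top brass [376. 241.] [18. 27.] 45 [ 0.519 -0.282  0.028]
[[0.512, -0.248], [0.553, -0.29], [0.526, -0.316], [0.485, -0.275]]
top brass [292. 232.] [17. 26.] 32 [ 0.54  -0.101  0.028]
[[0.527, -0.071], [0.574, -0.1], [0.554, -0.132], [0.507, -0.102]]
top white [592. 448.] [51. 60.] 14 [ 0.079 -0.734  0.012]
[[0.033, -0.664], [0.152, -0.7], [0.125, -0.804], [0.007, -0.768]]
top white [604. 352.] [98. 71.] 90 [ 0.278 -0.768  0.012]
[[0.383, -0.696], [0.382, -0.851], [0.174, -0.839], [0.176, -0.687]]
top white [494. 282.] [81. 23.] 90 [ 0.429 -0.538  0.012]
[[0.517, -0.516], [0.516, -0.567], [0.342, -0.56], [0.342, -0.511]]
top white [ 17. 221.] [  7. 103.] 18 [0.569 0.493 0.012]
[[0.467, 0.531], [0.679, 0.47], [0.674, 0.455], [0.462, 0.516]]
top white [176. 216.] [105.  52.] 78 [0.577 0.15  0.012]
[[0.68, 0.23], [0.703, 0.119], [0.476, 0.071], [0.454, 0.18]]
top white [277. 155.] [18. 18.] 90 [ 0.712 -0.069  0.012]
[[0.732, -0.049], [0.732, -0.088], [0.692, -0.088],
[... 596 characters left out ...]
 0.157 0.012]
scene white [175. 422.] [42. 47.] 64 [0.868 0.004 0.012]
scene white [386. 416.] [ 76. 125.] 46 [0.57  0.15  0.012]
scene white [250. 334.] [31. 24.] 90 [ 0.704 -0.077  0.012]
scene white [596. 203.] [85. 27.] 28 [-0.051 -0.007  0.012]
scene white [283. 150.] [ 6. 51.] 72 [ 0.463 -0.444  0.012]
scene white [279. 125.] [19. 74.] 82 [ 0.437 -0.52   0.012]
scene white [168.  42.] [ 84. 337.] 90 [ 0.563 -0.944  0.012]
[[ 3.00832688e-04 -9.52322497e-01 -3.05093053e-01  8.33059561e-02]
 [ 9.99999919e-01  2.04526814e-04  3.47622393e-04  1.38721428e-03]
 [-2.68648915e-04 -3.05093133e-01  9.52322481e-01  2.14577013e-02]
 [ 0.00000000e+00  0.00000000e+00  0.00000000e+00  1.00000000e+00]]
```

View pics/crop.png

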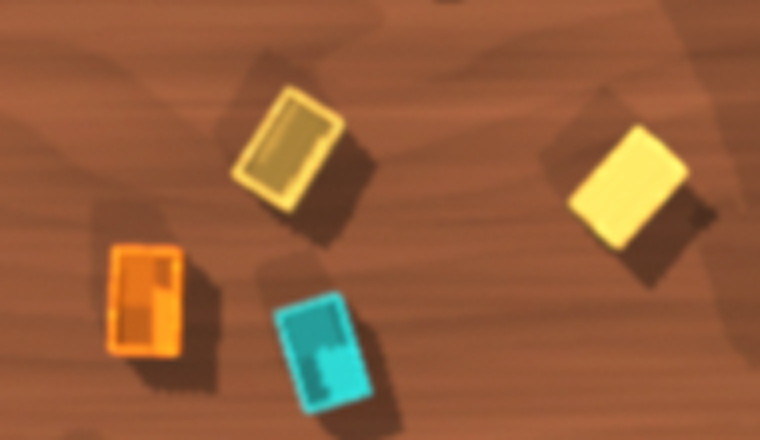

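The crop confirms it. The brass box at crop (289,150) shows a rim and hollow, the one at (628,187) is closed, and the other two are orange and turquoise. The coarse pose is about (0.540,-0.10) with yaw about -32°. I'll move above it for wrist views.

```bash
python3 -m inch '{"grip":[1,1,1,1,1,1,1,1],"dp":[[0.488,-0.373,0],[0.488,-0.373,0],[0.488,-0.373,0],[0.488,-0.373,0],[0.488,-0.373,0],[0.488,-0.373,0],[0.488,-0.373,0],[0.488,-0.373,0]],"spin":[1,1,1,1,1,1,1,1]}'
cat >> h.py <<'E'
def go(xyz=None,yaw=None):
    "shift in tool axes and spin units from the present measured pose to TCP xyz, tool-x yaw"
    s=status.read_state(); R=Ro.from_quat(s["orientation"]).as_matrix(); p=np.array(s["position"])
    y0=np.arctan2(R[1,0],R[0,0]); print("tcp",p.round(4),"yaw",y0.round(4),"toolz",R[:,2].round(4),"F",np.round(s["force"],1))
    if xyz is not None: print("dp",(R.T@(np.array(xyz)-p)).round(4))
    if yaw is not None: print("spin",round(-(((yaw-y0)+np.pi)%(2*np.pi)-np.pi)/(np.pi/4),4))
E
python3 -c "
from h import *
go([.54,-.10,.404],-.553)"
```

```text
clock: 1.05
position: [0.4089, -0.2817, 0.405]
orientation: [0.97, -0.244, 0.0, 0.0]
force: [0.9, -0.6, 0.1]
grip_width: 0.0918
gripper_force: 0.0
tcp [ 0.4089 -0.2817  0.405 ] yaw -0.492 toolz [ 4.e-04 -4.e-04 -1.e+00] F [ 0.9 -0.6  0.1]
dp [ 0.0297 -0.2221  0.0009]
spin 0.0777
```

```bash
python3 -m inch '{"grip":[1,1,1,1,1,1],"dp":[[0.03,-0.222,0.04],[0.03,-0.222,0.04],[0.03,-0.222,0.04],[0.03,-0.222,0.04],[0.03,-0.222,0.04],[0.03,-0.222,0.04]],"spin":[0.08,0.08,0.08,0.08,0.08,0.08]}'
cat > look.py <<'E'
from h import *; import pickle,sys
c=cam("wrist"); pickle.dump(c,open(sys.argv[1]+".pkl","wb")); cv2.imwrite("pics/"+sys.argv[1]+".png",c["image"]); print(c["K"][0])
go()
E
python3 look.py w1
python3 -m inch '{"grip":[1,1,1],"dp":[[0.06,0,0],[0.06,0,0],[0.06,0,0]],"spin":[0,0,0]}'
python3 look.py w2
```

```text
clock: 1.65
position: [0.5412, -0.0973, 0.3638]
orientation: [0.963, -0.27, -0.0, -0.001]
force: [-0.3, 0.2, -0.4]
grip_width: 0.0918
gripper_force: 0.0
[357.63302165   0.         321.21206876]
tcp [ 0.5401 -0.0999  0.3641] yaw -0.5504 toolz [-9.e-04  7.e-04 -1.e+00] F [-0.5 -0.4  0. ]
clock: 2.0
position: [0.5908, -0.1362, 0.3646]
orientation: [0.961, -0.275, 0.0, 0.001]
force: [-0.4, -0.4, 0.4]
grip_width: 0.092
gripper_force: 0.0
[357.63302165   0.         321.21206876]
tcp [ 0.59   -0.1351  0.3646] yaw -0.557 toolz [-6.e-04 -4.e-04 -1.e+00] F [ 0.  -0.7  0.3]
```

View pics/w1.png

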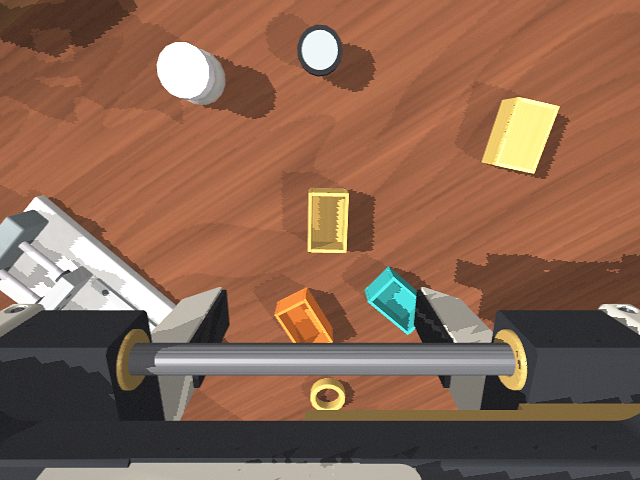

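Wrist view 1: the target box is upright in the image, rim about x 308–348, y 192–252, hollow visible. Turquoise (395,300) and orange (303,318) are below it. The closed twin is at (520,135) and the fixture is at left.

```bash
cat > box.py <<'E'
from h import *; import pickle,sys
cs=[pickle.load(open(n+".pkl","rb")) for n in sys.argv[1:]]
out=[]
for c in cs:
    g=proj(c,[[.54,-.10,.02]])[0]
    b=min(blobs(mask(c["image"],"brass"),600),key=lambda b:np.hypot(*(np.array(cv2.minAreaRect(b)[0])-g)))
    q=cv2.boxPoints(cv2.minAreaRect(b)); q=q[np.argsort(q[:,1])]
    up=q[:2][np.argsort(q[:2,0])]; lo=q[2:][np.argsort(q[2:,0])]; out.append((up,lo))
    print("img",up.tolist(),lo.tolist())
    L=plane(c,lo,.028); U=plane(c,up,0); print("near rim",L.round(4).tolist(),"far foot",U.round(4).tolist())
    for pts in (L,U): print(" width",np.linalg.norm(pts[1]-pts[0]).round(4))
    d=L.mean(0)-U.mean(0); print(" len",np.linalg.norm(d[:2]).round(4),"centre",((L+U).mean(0)/1)[:2].round(4),"yaw",np.arctan2(-d[1],-d[0]).round(4), "yaw(edge)",(np.arctan2(*(L[0]-L[1])[[1,0]])-np.pi/2).round(4))
print("near rim tri",tri(cs[0],out[0][1],cs[1],out[1][1]).round(4).tolist())
print("far foot tri",tri(cs[0],out[0][0],cs[1],out[1][0]).round(4).tolist())
# turquoise / orange extents relative to box
c=cs[0]; h=cv2.cvtColor(c["image"],cv2.COLOR_BGR2HSV)
for n,lo,hi in (("turq",(80,120,60),(100,255,255)),("orange",(5,200,120),(15,255,255))):
    bs=blobs(cv2.inRange(h,lo,hi),300)
    for b in bs:
        X=plane(c,b[:,0],.028)[:,:2]-[.54,-.10]; a=-.553
        x=X@[np.cos(a),np.sin(a)]; y=X@[np.sin(a),-np.cos(a)]
        print(n,"along",x.min().round(3),x.max().round(3),"across(tool y)",y.min().round(3),y.max().round(3))
E
python3 box.py w1 w2
```

```text
img [[504.5000305175781, 92.49999237060547], [554.300048828125, 109.09999084472656]] [[481.5000305175781, 161.49998474121094], [531.300048828125, 178.0999755859375]]
near rim [[0.5191, -0.2452, 0.028], [0.4835, -0.2765, 0.028]] far foot [[0.5553, -0.2958, 0.0], [0.5193, -0.3286, 0.0]]
 width 0.0474
 width 0.0487
 len 0.0627 centre [ 1.0386 -0.573 ] yaw -0.9592 yaw(edge) -0.8496
img [[482.5000305175781, 168.5], [498.1000061035156, 173.70001220703125]] [[462.4000549316406, 228.79998779296875], [478.0000305175781, 234.0]]
near rim [[0.5208, -0.2458, 0.028], [0.5088, -0.2558, 0.028]] far foot [[0.552, -0.2928, 0.0], [0.5397, -0.3034, 0.0]]
 width 0.0157
 width 0.0162
 len 0.0566 centre [ 1.0606 -0.549 ] yaw -0.9901 yaw(edge) -0.878
near rim tri [[0.5168, -0.2478, 0.0194], [0.5221, -0.2466, 0.0858]]
far foot tri [[0.5592, -0.2855, 0.0228], [0.5527, -0.2824, 0.0739]]
turq along -0.111 -0.039 across(tool y) 0.04 0.091
```

```bash
python3 - <<'E'
import pickle,cv2
c=pickle.load(open("w1.pkl","rb")); h=cv2.cvtColor(c["image"],cv2.COLOR_BGR2HSV)
for y in (189,191,194,210,220,249,251,254): print(y,[h[y,x].tolist() for x in (300,309,311,328,346,352)])
E
sed -i 's/(20,110,80),(34,255,255)/(20,90,60),(36,255,255)/' h.py
sed -i 's/(L+U).mean(0)\/1/(L.mean(0)+U.mean(0))\/2/' box.py
python3 box.py w1 w2
```

```text
189 [[9, 141, 152], [15, 142, 188], [20, 147, 158], [20, 142, 179], [19, 145, 167], [9, 139, 127]]
191 [[9, 138, 150], [18, 142, 192], [19, 149, 168], [20, 144, 184], [19, 142, 185], [9, 138, 105]]
194 [[10, 145, 153], [30, 105, 255], [26, 123, 255], [30, 98, 255], [30, 100, 255], [10, 140, 109]]
210 [[10, 143, 153], [29, 108, 255], [21, 142, 244], [19, 144, 179], [29, 105, 255], [10, 128, 96]]
220 [[10, 147, 154], [30, 103, 255], [19, 146, 222], [19, 145, 180], [29, 108, 255], [10, 129, 99]]
249 [[9, 141, 152], [29, 98, 255], [21, 143, 243], [20, 148, 223], [21, 141, 253], [10, 142, 108]]
251 [[9, 143, 148], [30, 89, 255], [25, 129, 255], [30, 98, 255], [18, 145, 232], [10, 141, 96]]
254 [[10, 145, 162], [10, 140, 160], [10, 142, 160], [9, 142, 153], [9, 140, 167], [10, 141, 164]]
img [[308.0, 189.0], [348.0, 189.0]] [[308.0, 252.0], [348.0, 252.0]]
near rim [[0.5269, -0.0744, 0.028], [0.5076, -0.1061, 0.028]] far foot [[0.5733, -0.1022, 0.0], [0.5534, -0.1349, 0.0]]
 width 0.0372
 width 0.0383
 len 0.0541 centre [ 0.5403 -0.1044] yaw -0.5503 yaw(edge) -0.5469
img [[301.0, 259.0], [338.0, 259.0]] [[301.0, 312.0], [338.0, 312.0]]
near rim [[0.5278, -0.0748, 0.028], [0.5085, -0.1056, 0.028]] far foot [[0.5665, -0.0981, 0.0], [0.5465, -0.1302, 0.0]]
 width 0.0364
 width 0.0378
 len 0.0453 centre [ 0.5373 -0.1022] yaw -0.5576 yaw(edge) -0.5589
near rim tri [[0.5257, -0.0733, 0.0234], [0.5073, -0.1056, 0.0264]]
far foot tri [[0.5774, -0.107, 0.0381], [0.5602, -0.1359, 0.0401]]
turq along -0.111 -0.039 across(tool y) 0.04 0.091
```

```bash
cat > box2.py <<'E'
from h import *; import pickle,sys
cs=[pickle.load(open(n+".pkl","rb")) for n in sys.argv[1:]]; Q=[]
for c in cs:
    g=proj(c,[[.54,-.10,.028]])[0]; h=cv2.cvtColor(c["image"],cv2.COLOR_BGR2HSV)
    m=cv2.inRange(h,(23,60,235),(36,255,255)); m[:, :int(g[0]-60)]=0; m[:, int(g[0]+60):]=0; m[:int(g[1]-60)]=0; m[int(g[1]+60):]=0
    p=cv2.findNonZero(m); q=cv2.boxPoints(cv2.minAreaRect(p))+0.0; q=q[np.argsort(q[:,1])]
    q=np.r_[q[:2][np.argsort(q[:2,0])],q[2:][np.argsort(q[2:,0])]]; Q.append(q)
    X=plane(c,q,.028); e=X[:2].mean(0)-X[2:].mean(0); f=X[[0,2]].mean(0)-X[[1,3]].mean(0)
    print(q.round(1).tolist(),"len",np.linalg.norm(e).round(4),"wid",np.linalg.norm(f).round(4),"centre",X.mean(0).round(4),"yaw",np.arctan2(e[1],e[0]).round(4),(np.arctan2(f[1],f[0])-np.pi/2).round(4))
print(tri(cs[0],Q[0],cs[1],Q[1]).round(4).tolist())
E
python3 box2.py w1 w2
```

```text
[[309.0, 192.1999969482422], [348.20001220703125, 193.0], [307.70001220703125, 251.6999969482422], [346.8999938964844, 252.5]] len 0.0555 wid 0.0355 centre [ 0.541  -0.1045  0.028 ] yaw -0.5631 -0.5699
[[301.0, 260.0], [338.0, 260.0], [301.0, 312.0], [338.0, 312.0]] len 0.0545 wid 0.0356 centre [ 0.5412 -0.1046  0.028 ] yaw -0.5593 -0.5587
[[0.574, -0.1049, 0.0301], [0.5551, -0.1338, 0.0281], [0.5264, -0.0737, 0.0249], [0.5059, -0.1044, 0.0227]]
```

The centre is (0.541,-0.1045) with yaw -0.56, and the measured size of 55.5×35.5 and rim height of about 0.0265 match what is given. Next I'll go above it.

```bash
python3 -c "
from h import *
go([.541,-.1045,.24],-.56)"
```

```text
tcp [ 0.59   -0.1351  0.3646] yaw -0.557 toolz [-6.e-04 -4.e-04 -1.e+00] F [ 0.  -0.7  0.3]
dp [-5.770e-02 -1.000e-04  1.246e-01]
spin 0.0038
```

```bash
python3 -m inch '{"grip":[1,1,1,1,1],"dp":[[-0.058,0,0.04],[-0.058,0,0.08],[-0.058,0,0.125],[-0.058,0,0.125],[-0.058,0,0.125]],"spin":[0,0,0,0,0]}'
python3 look.py w3; python3 box2.py w3 w2; python3 -c "
from h import *
go([.541,-.1045,.186],-.56)"
```

```text
clock: 2.55
position: [0.5408, -0.1032, 0.2406]
orientation: [0.962, -0.274, -0.001, 0.0]
force: [1.0, -0.2, 0.4]
grip_width: 0.0915
gripper_force: 0.0
[357.63302165   0.         321.21206876]
tcp [ 0.5418 -0.1033  0.2418] yaw -0.555 toolz [ 2.1e-03 -3.0e-04 -1.0e+00] F [ 1.9 -0.6  1. ]
[[290.0, 234.0], [352.0, 234.0], [290.0, 322.0], [352.0, 322.0]] len 0.0552 wid 0.0359 centre [ 0.5416 -0.1045  0.028 ] yaw -0.5547 -0.5551
[[301.0, 260.0], [338.0, 260.0], [301.0, 312.0], [338.0, 312.0]] len 0.0545 wid 0.0356 centre [ 0.5412 -0.1046  0.028 ] yaw -0.5593 -0.5587
[[0.5756, -0.1062, 0.0355], [0.5565, -0.1341, 0.0312], [0.5333, -0.079, 0.0406], [0.5107, -0.1068, 0.0326]]
tcp [ 0.5418 -0.1033  0.2418] yaw -0.555 toolz [ 2.1e-03 -3.0e-04 -1.0e+00] F [ 1.9 -0.6  1. ]
dp [-0.0002  0.0015  0.0558]
spin 0.0064
```

```bash
python3 -m inch '{"grip":[1,1,1,1,0,0,0,0],"dp":[[0,0.001,0.03],[0,0.001,0.055],[0,0.001,0.055],[0,0.001,0.055],[0,0.001,0.055],[0,0.001,0.055],[0,0.001,0.055],[0,0.001,0.055]],"spin":[0,0,0,0,0,0,0,0]}'
python3 -m inch '{"grip":[0,0,0,0],"dp":[[0,0,0],[0,0,0],[0,0,0],[0,0,0]],"spin":[0,0,0,0]}'
```

```text
clock: 3.4
position: [0.5408, -0.1039, 0.1853]
orientation: [0.962, -0.274, 0.0, -0.0]
force: [-0.2, -0.3, 0.1]
grip_width: 0.0645
gripper_force: 0.0
clock: 3.8
position: [0.5406, -0.1038, 0.1847]
orientation: [0.962, -0.274, -0.0, -0.0]
force: [0.8, -0.1, 0.4]
grip_width: 0.0359
gripper_force: 30.0
```

```bash
python3 -m inch '{"grip":[0,0,0,0],"dp":[[0,0,-0.05],[0,0,-0.1],[0,0,-0.15],[0,0,-0.15]],"spin":[0,0,0,0]}'
python3 -c "
from h import *
print(status.read_state()['grip_width']);go([.50,.135,.40],.21)"
```

```text
clock: 4.2
position: [0.5426, -0.1041, 0.3412]
orientation: [0.962, -0.274, 0.005, -0.001]
force: [1.0, -0.3, -2.3]
grip_width: 0.0358
gripper_force: 30.0
0.03576980005658443
tcp [ 0.5426 -0.1041  0.3412] yaw -0.5548 toolz [ 0.0109 -0.0013 -0.9999] F [ 1.  -0.3 -2.3]
dp [-0.1616 -0.1811 -0.0595]
spin -0.9738
```

```bash
python3 -m inch '{"grip":[0,0,0,0,0,0,0,0],"dp":[[-0.162,-0.181,-0.06],[-0.162,-0.181,-0.06],[-0.162,-0.181,-0.06],[-0.162,-0.181,-0.06],[-0.162,-0.181,-0.06],[-0.162,-0.181,-0.06],[-0.162,-0.181,-0.06],[-0.162,-0.181,-0.06]],"spin":[-0.97,-0.97,-0.97,-0.97,-0.97,-0.97,-0.97,-0.97]}'
python3 look.py f1
```

```text
clock: 5.0
position: [0.4982, 0.1339, 0.3938]
orientation: [0.995, 0.102, -0.001, 0.001]
force: [0.4, -0.8, -2.3]
grip_width: 0.0356
gripper_force: 30.0
[357.63302165   0.         321.21206876]
tcp [0.4983 0.1337 0.3938] yaw 0.204 toolz [-0.0015 -0.0013 -1.    ] F [ 0.6  0.4 -2.1]
```

View pics/f1.png

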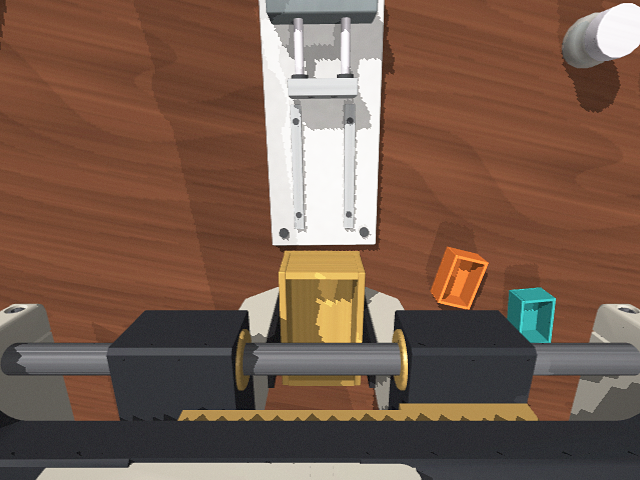

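View f1: the plate's near corners are at about (273,245) and (375,245). The strips are at x≈297 and 349, rows 105–230, and the fence top is at rows 80–97, x 288–357. The box is held level. I'll take a second view for heights.

```bash
python3 -m inch '{"grip":[0,0,0],"dp":[[0.05,0.04,0],[0.05,0.04,0],[0.05,0.04,0]],"spin":[0,0,0]}'
python3 look.py f2
cat > fix.py <<'E'
from h import *; import pickle,sys
cs=[pickle.load(open(n+".pkl","rb")) for n in sys.argv[1:]]; C=[]
def ln(p): 
    vx,vy,x,y=cv2.fitLine(np.float32(p),cv2.DIST_HUBER,0,.01,.01).ravel(); return np.array([vy,-vx,-(vy*x-vx*y)])
for c in cs:
    P0=np.array([.548,.144]);a=.21;ex=np.array([np.cos(a),np.sin(a)]);ey=np.array([-np.sin(a),np.cos(a)])
    f=lambda x,y,z=.012: proj(c,[np.r_[P0+x*ex+y*ey,z]])[0]
    m=(cv2.cvtColor(c["image"],cv2.COLOR_BGR2HSV)[...,1]<75).astype(np.uint8)
    m=cv2.morphologyEx(m,cv2.MORPH_OPEN,np.ones((3,3)))
    def edge(pt,dirn,n=14):  # walk outward from inside point, last masked pixel
        p=np.array(pt)-dirn*n; last=None
        for k in np.arange(0,2*n,.25):
            q=p+dirn*k
            if m[int(round(q[1])),int(round(q[0]))]: last=q
        return last
    Ls=[edge(f(x,.055),np.array([-1.,0])) for x in np.arange(-.075,.05,.004)]
    Rs=[edge(f(x,-.055),np.array([1.,0])) for x in np.arange(-.075,.05,.004)]
    Ns=[edge(f(-.085,y),np.array([0.,1])) for y in np.arange(-.045,.046,.004)]
    L,R,N=[ln([q for q in s if q is not None])for s in(Ls,Rs,Ns)]
    I=lambda a,b:(lambda v:v[:2]/v[2])(np.cross(a,b))
    q=np.array([I(L,N),I(R,N)]); far=np.array([I(L,[0,1,-100.]),I(R,[0,1,-100.])]) ; C.append(q)
    X=plane(c,q,.012); F=plane(c,far,.012)
    dl=F[0]-X[0];dr=F[1]-X[1];al=np.arctan2(dl[1],dl[0]);ar=np.arctan2(dr[1],dr[0]);yaw=(al+ar)/2
    o=X.mean(0)[:2]+.085*np.array([np.cos(yaw),np.sin(yaw)])
    print(q.round(1).tolist(),"wid",np.linalg.norm(X[0]-X[1]).round(4),"yaw l,r",al.round(4),ar.round(4),"near",(np.arctan2(*(X[0]-X[1])[[1,0]])-np.pi/2).round(4),"origin",o.round(4))
print("corner heights",tri(cs[0],C[0],cs[1],C[1]).round(4).tolist())
E
python3 fix.py f1 f2
```

```text
clock: 5.35
position: [0.5575, 0.1028, 0.3937]
orientation: [0.995, 0.1, -0.0, 0.001]
force: [0.2, -0.0, -2.8]
grip_width: 0.0359
gripper_force: 30.0
[357.63302165   0.         321.21206876]
tcp [0.5561 0.1043 0.3937] yaw 0.2026 toolz [-1.4e-03 -8.0e-04 -1.0e+00] F [-0.7  0.2 -2.9]
[[271.70001220703125, 245.60000610351562], [375.20001220703125, 243.8000030517578]] wid 0.1095 yaw l,r 0.216 0.2167 near 0.2229 origin [0.5499 0.1414]
[[237.10000610351562, 305.20001220703125], [334.3999938964844, 304.29998779296875]] wid 0.1088 yaw l,r 0.2167 0.2124 near 0.2101 origin [0.5322 0.1373]
corner heights [[0.4752, 0.1673, 0.0754], [0.4961, 0.0802, 0.0795]]
```

View pics/f2.png

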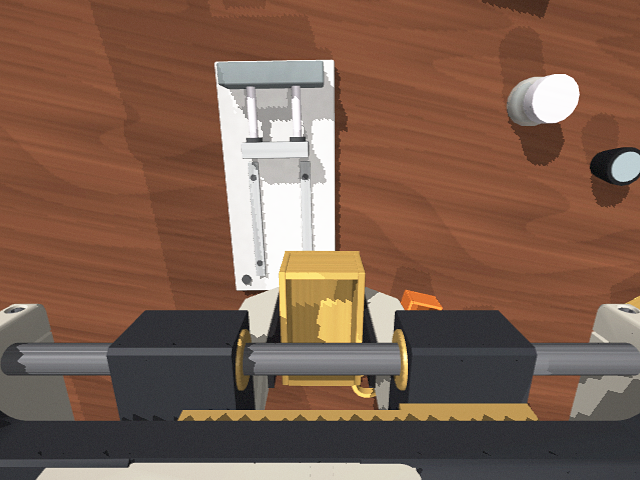

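View f2: the plate's near-left corner is at about (237,290), with the rest of that edge hidden by the box. The fence top spans x 242–310 with its front edge at about y 156. I'll restrict the near edge to its visible part and add the strips and the fence.

```bash
sed -i 's/for y in np.arange(-.045,.046,.004)\]/for y in np.arange(float(sys.argv[-1]) if c is cs[-1] else -.045,.049,.003)]/; s/sys.argv\[1:\]/sys.argv[1:-1]/' fix.py
cat >> fix.py <<'E'
# fence top front edge: bright bar, bottom edge of bar in image; corners via column/row profile
o=None
for c in cs:
    P0=np.array([.5495,.1415]);a=.2155;ex=np.array([np.cos(a),np.sin(a)]);ey=np.array([-np.sin(a),np.cos(a)])
    f=lambda x,y,z: proj(c,[np.r_[P0+x*ex+y*ey,z]])[0]
    g=cv2.cvtColor(c["image"],cv2.COLOR_BGR2GRAY)
    pr=lambda z,xs,y: [(round(x*1000),int(g[tuple(np.int32(np.round(f(x,y,z)))[::-1])])) for x in xs]
    print("fence top row",pr(.042,np.arange(.050,.084,.002),.0))
    print("strip profile",[(round(y*1000,1),int(g[tuple(np.int32(np.round(f(.02,y,.017)))[::-1])])) for y in np.arange(-.036,.037,.0015)])
E
python3 fix.py f1 f2 .028
```

```text
[[271.70001220703125, 245.5], [375.20001220703125, 243.8000030517578]] wid 0.1095 yaw l,r 0.216 0.2167 near 0.2223 origin [0.55   0.1414]
[[237.0, 303.3999938964844], [334.3999938964844, 314.29998779296875]] wid 0.1098 yaw l,r 0.2167 0.2124 near 0.0745 origin [0.5271 0.1362]
corner heights [[0.4728, 0.1683, 0.068], [0.5059, 0.0859, 0.1159]]
fence top row [(50, 176), (52, 178), (54, 179), (56, 186), (58, 93), (60, 233), (62, 228), (64, 223), (66, 221), (68, 230), (70, 228), (72, 228), (74, 239), (76, 238), (78, 237), (80, 236), (82, 235)]
strip profile [(np.float64(-36.0), 250), (np.float64(-34.5), 252), (np.float64(-33.0), 216), (np.float64(-31.5), 177), (np.float64(-30.0), 204), (np.float64(-28.5), 222), (np.float64(-27.0), 217), (np.float64(-25.5), 221), (np.float64(-24.0), 225), (np.float64(-22.5), 229), (np.float64(-21.0), 184), (np.float64(-19.5), 229), (np.float64(-18.0), 251), (np.float64(-16.5), 250), (np.float64(-15.0), 250), (np.float64(-13.5), 250), (np.float64(-12.0), 250), (np.float64(-10.5), 250), (np.float64(-9.0), 250), (np.float64(-7.5), 250), (np.float64(-6.0), 250)
[... 1447 characters left out ...]
, 253), (np.float64(-4.5), 253), (np.float64(-3.0), 252), (np.float64(-1.5), 252), (np.float64(0.0), 252), (np.float64(1.5), 252), (np.float64(3.0), 253), (np.float64(4.5), 253), (np.float64(6.0), 253), (np.float64(7.5), 253), (np.float64(9.0), 253), (np.float64(10.5), 253), (np.float64(12.0), 253), (np.float64(13.5), 253), (np.float64(15.0), 253), (np.float64(16.5), 255), (np.float64(18.0), 190), (np.float64(19.5), 115), (np.float64(21.0), 232), (np.float64(22.5), 226), (np.float64(24.0), 226), (np.float64(25.5), 225), (np.float64(27.0), 233), (np.float64(28.5), 214), (np.float64(30.0), 241), (np.float64(31.5), 244), (np.float64(33.0), 243), (np.float64(34.5), 243), (np.float64(36.0), 243)]
```

With the plate origin at (0.5495,0.1415) and yaw 0.2155, the strip inner faces come out at ±20.4 mm and the fence edge at +60, the same in both views. I'll check the plate height with the bolt hole, then move.

Run:
```python
from h import *; import pickle
c=[pickle.load(open(n+".pkl","rb")) for n in("f1","f2")]; P=[]
for k,g in zip(c,[(284,233),(246,280)]):
    r=cv2.cvtColor(k["image"],cv2.COLOR_BGR2GRAY)[g[1]-8:g[1]+9,g[0]-8:g[0]+9]; m=cv2.moments((r<130).astype(np.uint8),True)
    P.append((g[0]-8+m["m10"]/m["m00"],g[1]-8+m["m01"]/m["m00"]))
print(np.round(P,1),"hole",tri(c[0],P[0],c[1],P[1]).round(4))
a=.2155;p=np.array([.5495,.1415])-.02*np.array([np.cos(a),np.sin(a)]);print(p)
go([*p,.26],a)
```

```text
[[283.7 232.9]
 [246.3 279.1]] hole [[0.4712 0.1666 0.0119]]
[0.52996261 0.13722328]
tcp [0.5561 0.1043 0.3937] yaw 0.2026 toolz [-1.4e-03 -8.0e-04 -1.0e+00] F [-0.7  0.2 -2.9]
dp [-0.0188 -0.0376  0.1338]
spin -0.0164
```

Plate height is 0.0119, as expected. I'll move over the channel and check.

```bash
python3 -m inch '{"grip":[0,0,0,0,0,0],"dp":[[-0.019,-0.038,0],[-0.019,-0.038,0.04],[-0.019,-0.038,0.08],[-0.019,-0.038,0.12],[-0.019,-0.038,0.134],[-0.019,-0.038,0.134]],"spin":[-0.016,-0.016,-0.016,-0.016,-0.016,-0.016]}'
python3 look.py f3; python3 -c "
from h import *
go([.53,.1372,.198],.2155)"
```

```text
clock: 6.0
position: [0.5272, 0.1392, 0.2584]
orientation: [0.994, 0.11, -0.003, 0.0]
force: [-1.3, -0.4, -1.6]
grip_width: 0.036
gripper_force: 30.0
[357.63302165   0.         321.21206876]
tcp [0.5281 0.1396 0.2601] yaw 0.2197 toolz [-2.5e-03 -6.0e-04 -1.0e+00] F [ 0.4  0.5 -1. ]
tcp [0.5281 0.1396 0.2601] yaw 0.2197 toolz [-2.5e-03 -6.0e-04 -1.0e+00] F [ 0.4  0.5 -1. ]
dp [0.0015 0.0027 0.0621]
spin 0.0053
```

View pics/f3.png

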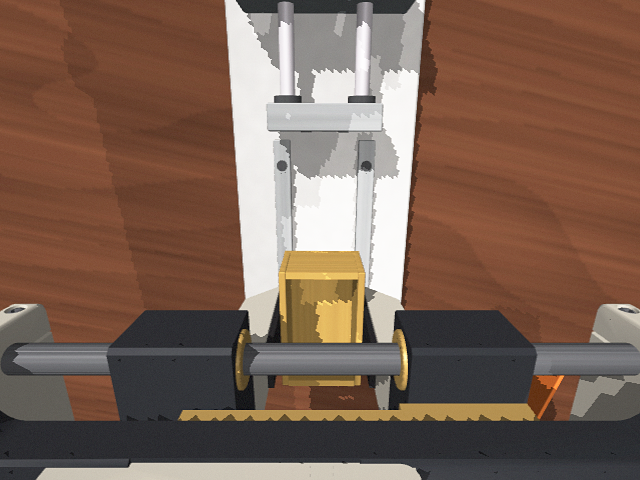

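View f3: the box (280–362) sits over the channel with the strips at about 283 and 366. The tool is about 2.5 mm left, so I'll correct, part-descend and check.

```bash
python3 -m inch '{"grip":[0,0,0,0,0],"dp":[[0.002,0.003,0.02],[0.002,0.003,0.045],[0.002,0.003,0.045],[0.002,0.003,0.045],[0.002,0.003,0.045]],"spin":[0.005,0.005,0.005,0.005,0.005]}'
python3 - <<'E'
from h import *
go(); go([.53,.1372,.198],.2155)
# strips / fence in tool frame from fresh wrist view, strips at z=.017
import pickle; c=cam("wrist"); pickle.dump(c,open("f4.pkl","wb"))
g=cv2.cvtColor(c["image"],cv2.COLOR_BGR2GRAY); a=.2155;P0=np.array([.5495,.1415]);ex=np.array([np.cos(a),np.sin(a)]);ey=np.array([-np.sin(a),np.cos(a)])
f=lambda x,y,z: proj(c,[np.r_[P0+x*ex+y*ey,z]])[0]
v=lambda x,y,z:int(g[tuple(np.int32(np.round(f(x,y,z)))[::-1])])
for x in(.03,.05): print([(int(y*10)/10,v(x,y/1000,.017)) for y in np.r_[-33:-17:1.,17:33:1.]])
print([(x,v(x/1000,0.005,.042)) for x in range(54,66)])
E
```

```text
clock: 6.55
position: [0.5321, 0.1376, 0.2175]
orientation: [0.994, 0.108, 0.001, -0.0]
force: [0.6, 0.3, -1.9]
grip_width: 0.0361
gripper_force: 30.0
tcp [0.5321 0.1376 0.2175] yaw 0.2159 toolz [ 2.4e-03  8.0e-04 -1.0e+00] F [ 0.6  0.3 -1.9]
tcp [0.5321 0.1376 0.2175] yaw 0.2159 toolz [ 2.4e-03  8.0e-04 -1.0e+00] F [ 0.6  0.3 -1.9]
dp [-0.0022 -0.      0.0195]
spin 0.0006
[(-33.0, 251), (-32.0, 223), (-31.0, 182), (-30.0, 220), (-29.0, 226), (-28.0, 219), (-27.0, 218), (-26.0, 219), (-25.0, 221), (-24.0, 225), (-23.0, 201), (-22.0, 198), (-21.0, 195), (-20.0, 197), (-19.0, 240), (-18.0, 240), (17.0, 242), (18.0, 189), (19.0, 146), (20.0, 101), (21.0, 191), (22.0, 192), (23.0, 188), (24.0, 189), (25.0, 193), (26.0, 190), (27.0, 197), (28.0, 199), (29.0, 198), (30.0, 234), (31.0, 238), (32.0, 239)]
[(-33.0, 181), (-32.0, 180), (-31.0, 177), (-30.0, 142), (-29.0, 139), (-28.0, 136), (-27.0, 135), (-26.0, 140), (-25.0, 138), (-24.0, 138), (-23.0, 144), (-22.0, 144), (-21.0, 99), (-20.0, 128), (-19.0, 145), (-18.0, 147), (17.0, 143), (18.0, 143), (19.0, 143), (20.0, 89), (21.0, 115), (22.0, 113), (23.0, 175), (24.0, 193), (25.0, 193), (26.0, 193), (27.0, 196), (28.0, 199), (29.0, 195), (30.0, 238), (31.0, 240), (32.0, 241)]
[(54, 140), (55, 142), (56, 140), (57, 141), (58, 143), (59, 143), (60, 130), (61, 193), (62, 198), (63, 198), (64, 194), (65, 191)]
```

The strips and fence agree again. Lowering into the channel.

```bash
python3 -m inch '{"grip":[0,0,0,0,0,0],"dp":[[-0.001,0,0.008],[-0.001,0,0.014],[-0.001,0,0.018],[-0.001,0,0.019],[-0.001,0,0.019],[-0.001,0,0.019]],"spin":[0,0,0,0,0,0]}'; python3 -c "
from h import *
go([.53,.1372,.197],.2155)"
```

```text
clock: 7.2
position: [0.5303, 0.1369, 0.1967]
orientation: [0.994, 0.108, -0.0, 0.0]
force: [-1.7, -1.7, 3.5]
grip_width: 0.0354
gripper_force: 30.0
tcp [0.5303 0.1369 0.1967] yaw 0.216 toolz [-7.e-04 -5.e-04 -1.e+00] F [-1.7 -1.7  3.5]
dp [-0.0002 -0.0004 -0.0003]
spin 0.0006
```

Contact is about 5 N at z 0.1967, so the box is flat on the plate. Sliding towards the fence, stopping just short.

```bash
python3 -m inch '{"grip":[0,0,0,0,0,0,0],"dp":[[0.008,0,0],[0.016,0,0],[0.024,0,0],[0.032,0,0],[0.040,0,0],[0.047,0,0],[0.047,0,0]],"spin":[0,0,0,0,0,0,0]}'
cat > st.py <<'E'
from h import *
s=status.read_state();a=.2155;e=np.array([np.cos(a),np.sin(a)]);n=np.array([-e[1],e[0]])
d=np.array(s["position"])[:2]-[.5495,.1415];F=np.array(s["force"])
print("fix x,y mm",(d@e*1e3).round(1),(d@n*1e3).round(1),"Fx,Fy,Fz",(F[:2]@e).round(1),(F[:2]@n).round(1),F[2].round(1),"w",s["grip_width"])
go()
E
python3 st.py
```

```text
clock: 7.9
position: [0.5779, 0.1474, 0.1967]
orientation: [0.994, 0.108, 0.001, -0.0]
force: [1.3, -0.9, 0.4]
grip_width: 0.0355
gripper_force: 30.0
fix x,y mm 29.0 -0.3 Fx,Fy,Fz 1.1 -1.2 0.4 w 0.035525050904770705
tcp [0.5779 0.1474 0.1967] yaw 0.2158 toolz [ 2.e-03  8.e-04 -1.e+00] F [ 1.3 -0.9  0.4]
```

```bash
python3 -m inch '{"grip":[0,0,0,0,0,0,0],"dp":[[0.002,0,0],[0.004,0,0],[0.006,0,0],[0.008,0,0],[0.010,0,0],[0.010,0,0],[0.010,0,0]],"spin":[0,0,0,0,0,0,0]}'; python3 st.py
```

```text
clock: 8.6
position: [0.5849, 0.149, 0.1967]
orientation: [0.994, 0.108, -0.002, 0.0]
force: [-7.3, -2.2, 9.3]
grip_width: 0.0361
gripper_force: 30.0
fix x,y mm 36.2 -0.2 Fx,Fy,Fz -7.6 -0.6 9.3 w 0.036095817497154535
tcp [0.5849 0.149  0.1967] yaw 0.2164 toolz [-0.003  -0.0012 -1.    ] F [-7.3 -2.2  9.3]
```

```bash
python3 -m inch '{"grip":[0,0,0,0,0,0,0],"dp":[[0.002,0,-0.0003],[0.004,0,-0.0003],[0.006,0,-0.0003],[0.007,0,-0.0003],[0.007,0,-0.0003],[0.007,0,-0.0003],[0.007,0,-0.0003]],"spin":[0,0,0,0,0,0,0]}'; python3 st.py; python3 -c "
import runpy;from h import *
import pickle;c=cam('wrist');pickle.dump(c,open('p1.pkl','wb'));cv2.imwrite('pics/p1.png',c['image'])"
```

```text
clock: 9.3
position: [0.5908, 0.1503, 0.1967]
orientation: [0.994, 0.108, -0.003, 0.001]
force: [-12.4, -3.4, 11.2]
grip_width: 0.0356
gripper_force: 30.0
fix x,y mm 42.2 -0.2 Fx,Fy,Fz -12.8 -0.7 11.2 w 0.035624614858807864
tcp [0.5908 0.1503 0.1967] yaw 0.2165 toolz [-0.0054 -0.002  -1.    ] F [-12.4  -3.4  11.2]
```

View pics/p1.png

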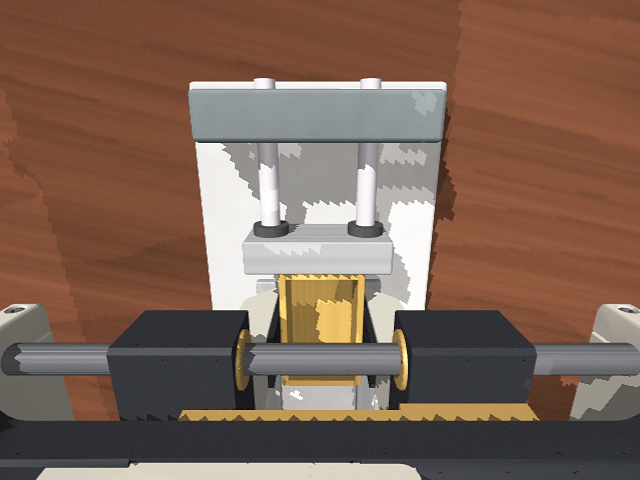

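View p1: the box's front rim (row ~275) is flush with the fence, whose top spans rows 237–273. The housing's front top edge is at row ~140. I'll measure travel relative to the housing.

```bash
cat > tr.py <<'E'
from h import *; import pickle,sys
c=pickle.load(open(sys.argv[1]+".pkl","rb")); g=cv2.GaussianBlur(c["image"],(1,9),0) if 0 else cv2.cvtColor(c["image"],cv2.COLOR_BGR2GRAY).astype(int)
a=.2155;e=np.array([np.cos(a),np.sin(a)]);fx=lambda r,z:(plane(c,[[318,r]],z)[0,:2]-[.5495,.1415])@e*1e3
p=g[:,300:336].mean(1); d=np.diff(p)
for r in np.arange(120,290):
    if abs(d[r])>6: print(r,"step",round(d[r]),"x at z=.042/.044:",fx(r+.5,.042).round(1),fx(r+.5,.044).round(1))
E
python3 tr.py p1
```

```text
137 step -21 x at z=.042/.044: 122.2 122.3
138 step -18 x at z=.042/.044: 121.9 121.9
139 step -19 x at z=.042/.044: 121.5 121.6
140 step -20 x at z=.042/.044: 121.2 121.3
141 step -14 x at z=.042/.044: 120.8 120.9
142 step 105 x at z=.042/.044: 120.5 120.6
143 step -6 x at z=.042/.044: 120.2 120.2
200 step 12 x at z=.042/.044: 99.5 99.9
201 step 17 x at z=.042/.044: 99.2 99.6
202 step 21 x at z=.042/.044: 98.8 99.2
203 step 18 x at z=.042/.044: 98.4 98.8
204 step 13 x at z=.042/.044: 98.0 98.4
222 step -8 x at z=.042/.044: 91.0 91.5
223 step -57 x at z=.042/.044: 90.6 91.2
224 step 14 x at z=.042/.044: 90.2 90.8
235 step 9 x at z=.042/.044: 85.8 86.4
240 step -7 x at z=.042/.044: 83.8 84.4
241 step 44 x at z=.042/.044: 83.4 84.0
242 step 14 x at z=.042/.044: 83.0 83.6
243 step -7 x at z=.042/.044: 82.6 83.2
272 step -20 x at z=.042/.044: 70.4 71.2
273 step -65 x at z=.042/.044: 69.9 70.8
274 step 55 x at z=.042/.044: 69.5 70.3
275 step 14 x at z=.042/.044: 69.1 69.9
276 step 19 x at z=.042/.044: 68.6 69.5
277 step 12 x at z=.042/.044: 68.2 69.0
278 step -9 x at z=.042/.044: 67.7 68.6
279 step -70 x at z=.042/.044: 67.3 68.2
```

Travel is about 9.8 mm and the box is flush. I'll advance about 5 mm more, easing the downforce slightly.

```bash
python3 -m inch '{"grip":[0,0,0,0,0,0,0,0],"dp":[[0.002,0,-0.0005],[0.004,0,-0.0005],[0.006,0,-0.0005],[0.006,0,-0.0005],[0.006,0,-0.0005],[0.006,0,-0.0005],[0.006,0,-0.0005],[0.006,0,-0.0005]],"spin":[0,0,0,0,0,0,0,0]}'; python3 st.py; python3 -c "
from h import *
import pickle;c=cam('wrist');pickle.dump(c,open('p2.pkl','wb'));cv2.imwrite('pics/p2.png',c['image'])"; python3 tr.py p2
```

```text
clock: 10.15
position: [0.5962, 0.1515, 0.1968]
orientation: [0.994, 0.108, -0.003, 0.001]
force: [-13.0, -2.8, 8.6]
grip_width: 0.0358
gripper_force: 30.0
fix x,y mm 47.8 -0.2 Fx,Fy,Fz -13.3 0.0 8.6 w 0.03580684215871165
tcp [0.5962 0.1515 0.1968] yaw 0.2167 toolz [-0.0066 -0.0024 -1.    ] F [-13.   -2.8   8.6]
152 step -14 x at z=.042/.044: 122.4 122.5
153 step -20 x at z=.042/.044: 122.1 122.2
154 step -20 x at z=.042/.044: 121.7 121.8
155 step -21 x at z=.042/.044: 121.3 121.5
156 step -18 x at z=.042/.044: 121.0 121.1
157 step 73 x at z=.042/.044: 120.6 120.8
158 step 24 x at z=.042/.044: 120.3 120.5
211 step 9 x at z=.042/.044: 100.7 101.1
212 step 20 x at z=.042/.044: 100.3 100.8
213 step 18 x at z=.042/.044: 99.9 100.4
214 step 21 x at z=.042/.044: 99.5 100.0
215 step 13 x at z=.042/.044: 99.1 99.6
222 step -9 x at z=.042/.044: 96.4 96.9
223 step -52 x at z=.042/.044: 96.0 96.5
224 step 17 x at z=.042/.044: 95.6 96.1
235 step 9 x at z=.042/.044: 91.2 91.8
237 step -7 x at z=.042/.044: 90.4 91.0
238 step 7 x at z=.042/.044: 90.0 90.6
240 step -10 x at z=.042/.044: 89.2 89.8
241 step 38 x at z=.042/.044: 88.8 89.4
242 step 21 x at z=.042/.044: 88.3 89.0
243 step -8 x at z=.042/.044: 87.9 88.6
272 step -12 x at z=.042/.044: 75.7 76.5
273 step -73 x at z=.042/.044: 75.3 76.1
274 step 39 x at z=.042/.044: 74.8 75.7
275 step 18 x at z=.042/.044: 74.4 75.3
276 step 21 x at z=.042/.044: 74.0 74.8
277 step 13 x at z=.042/.044: 73.5 74.4
279 step -69 x at z=.042/.044: 72.7 73.5
```

```bash
python3 -m inch '{"grip":[0,0,0,0,0,0,0,0],"dp":[[0,0,0],[0,0,0],[0,0,0],[0,0,0],[0,0,0],[0,0,0],[0,0,0],[0,0,0]],"spin":[0,0,0,0,0,0,0,0]}'; python3 st.py; python3 -c "
from h import *
import pickle;c=cam('wrist');pickle.dump(c,open('p3.pkl','wb'));cv2.imwrite('pics/s9.png',cam('scene')['image'])"; python3 tr.py p3|grep -E '^(15[678]|27[234]|24[012])'
```

```text
clock: 11.0
position: [0.5962, 0.1515, 0.1968]
orientation: [0.994, 0.108, -0.003, 0.001]
force: [-13.4, -2.0, 9.1]
grip_width: 0.0356
gripper_force: 30.0
fix x,y mm 47.8 -0.2 Fx,Fy,Fz -13.6 0.9 9.1 w 0.03559222837158697
tcp [0.5962 0.1515 0.1968] yaw 0.2167 toolz [-0.0067 -0.0024 -1.    ] F [-13.4  -2.    9.1]
156 step -18 x at z=.042/.044: 121.0 121.1
157 step 74 x at z=.042/.044: 120.6 120.8
158 step 24 x at z=.042/.044: 120.3 120.4
240 step -10 x at z=.042/.044: 89.2 89.8
241 step 38 x at z=.042/.044: 88.7 89.4
242 step 21 x at z=.042/.044: 88.3 89.0
272 step -12 x at z=.042/.044: 75.7 76.5
273 step -73 x at z=.042/.044: 75.3 76.1
274 step 40 x at z=.042/.044: 74.8 75.7
```

View pics/s9.png

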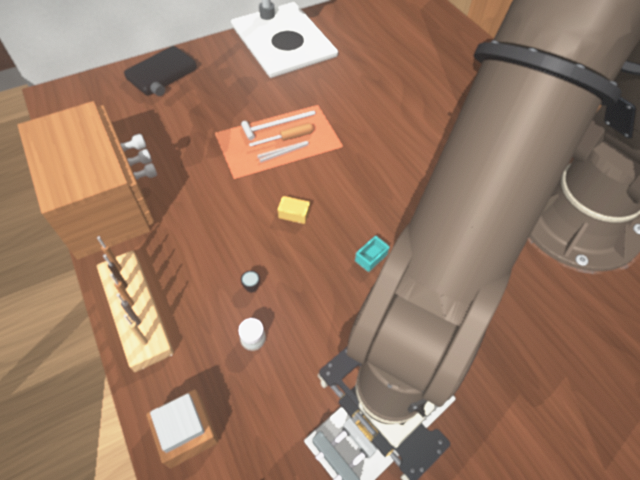

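The scene view shows the box held in the fixture. The twin (293,209), tools, loupe (250,280), jar (251,334) and turquoise box (372,252) have not moved. Travel is steady at about 15 mm, roughly 10 N, so I'll hand in.

```bash
python3 -c "
from bench import hand_in
print(hand_in())"
```

```text
the job is handed in; nothing more can be done
None
```

The job is handed in: the hollow-up brass box lies in the channel, still gripped and pressed flush against the fence at about 15 mm of travel (roughly 10 N by the spring rate), steady at the last check, with the box possibly tipped by up to 0.4° because the arm flexes under the push.

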